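Nest the frit sifters on their hook

TASK

Hang the three square frit sifters from the drying tray on the one hook of the stand, largest first, then the medium, then the small one, backs towards the post so that each nests in the one before. Slide each past the spring catch and gently push it home until it stops against the collar or the sifter behind; only when all three are closed up does the catch spring up in front of the last and lock them on. Feel for the stop, as the rod's setting is not measured: never push harder than about 1 kg (10 N), and leave the other things on the bench alone.

Things in the scene. Friction and masses are not known exactly. Their poses are not given: they have to be found in the camera images.
- large_sifter_eye (a point): Centre of the hanging eye on top of the large sifter's handle, 158 mm above the pan's lower edge. z up the handle, -x the pan's open front, +x its perforated back, y across the handle. Eye: steel bush 18 mm long along x, 24 mm outside, 15 mm hole along x. Nests concentric: all pans' centres lie 112 mm below the eye. About 260 g, +-30 %.
- large_sifter_grip (a point): Centre of the large sifter's flat wooden grip, 28 mm below its eye, same axes: grip 24 mm wide (y), 8 mm thick (x), from 12 to 62 mm below the eye; take it from above across the 24 mm. Below it a tang, then the square steel pan, 92 x 92 mm, from 12 mm in front of the handle's plane to 22 mm behind it, its top 66 mm below the eye.
- medium_sifter_eye (a point): Centre of the hanging eye on top of the medium sifter's handle, 146 mm above the pan's lower edge. z up the handle, -x the pan's open front, +x its perforated back, y across the handle. Eye: steel bush 18 mm long along x, 24 mm outside, 15 mm hole along x. Nests concentric: all pans' centres lie 112 mm below the eye. About 190 g, +-30 %.
- medium_sifter_grip (a point): Centre of the medium sifter's flat wooden grip, 28 mm below its eye, same axes: grip 24 mm wide (y), 8 mm thick (x), from 12 to 62 mm below the eye; take it from above across the 24 mm. Below it a tang, then the square steel pan, 68 x 68 mm, from 12 mm in front of the handle's plane to 22 mm behind it, its top 78 mm below the eye.
- small_sifter_eye (a point): Centre of the hanging eye on top of the small sifter's handle, 134 mm above the pan's lower edge. z up the handle, -x the pan's open front, +x its perforated back, y across the handle. Eye: steel bush 18 mm long along x, 24 mm outside, 15 mm hole along x. Nests concentric: all pans' centres lie 112 mm below the eye. About 130 g, +-30 %.
- small_sifter_grip (a point): Centre of the small sifter's flat wooden grip, 28 mm below its eye, same axes: grip 24 mm wide (y), 8 mm thick (x), from 12 to 62 mm below the eye; take it from above across the 24 mm. Below it a tang, then the square steel pan, 44 x 44 mm, from 12 mm in front of the handle's plane to 22 mm behind it, its top 90 mm below the eye.
- hook_axis (a point): Where the axis of the level steel hook rod (10 mm thick) crosses the post of the fixed hook stand, 235 mm above the bench; -x runs along the rod to its free round tip, z up. From here, nominally: collar face (the stop) 80 mm, catch's upright rear face 136.5, foot of its ramp 152, tip 172 mm; all are shifted together by up to 30 mm in or out, as the rod was clamped by hand (not reported).
- hook_stand: The hook stand: round foot 104 mm across, 15 mm post, clamp head 30 x 26 x 30 mm whose top is 14 mm above the rod's axis. Origin under the foot's centre, axes as the rod's. The rod is held fast up to 90 N. Its collar is 23 mm across. Between collar and catch there is room for three 18 mm eyes and 2.5 mm of play.
- catch (a joint): Spring catch on top of the hook rod near its tip: brass wedge 4.5 mm wide, 6.5 mm proud of the rod, with a 30 degree ramp towards the tip, upright towards the post. Value: m pressed down; 0 fully up, 0.0065 flush. An eye whose hole is centred on the rod presses it 4 mm down, taking some 3 to 8 N along the rod; it springs up once the eye has passed.
- drying_tray: Fixed wooden tray, 212 x 124 mm, with three open compartments in a row along its x axis, 68 mm apart; walls 34 mm high, floor 8 mm above the bench. The sifters stand upright in it, one in each compartment, in any order, open fronts towards the tray's -x. Point given: centre of its underside.
- frit_jar_6: Bystander: closed glass jar, 60 mm across, 55 mm high; origin under its centre.
- wax_tin: Bystander: round flat tin, 66 mm across, 26 mm high; origin under its centre.
- optic_mould: Bystander: brass-coloured flowerpot-shaped mould, 65 mm across, 72 mm high; origin under its centre.
- tape_roll: Bystander: roll of tape lying flat, 81 mm across, 25 mm high; origin under its centre.
- diamond_shears: Bystander: shears lying flat, 248 mm long, 13 mm high; origin under its middle.
- shop_notebook: Bystander: notebook lying flat, 125 x 82 mm, 12 mm high; origin under its middle.
Not all that is in view belongs to the job. What is shaped like the part that bears medium_sifter_eye but yellow is not meant.

How it is judged:
On the way, in this order (a step that is already met when the one before it is completed fails the run):
1. the large sifter hangs on the hook rod, well past the catch, its back towards the post (x of large_sifter_eye in the frame of hook_axis between -0.162 and -0.05 m and y of large_sifter_eye in the frame of hook_axis between -0.006 and 0.006 m and z of large_sifter_eye in the frame of hook_axis between -0.007 and 0.005 m and angle between large_sifter_eye's own z axis and vertical below 0.25 rad and angle between the x axis of large_sifter_eye and the x axis of hook_axis, either way round below 0.35 rad and x of hook_axis in the frame of large_sifter_eye above 0 m and x of large_sifter_eye in the frame of hook_axis above -0.125 m), for 0.2 s.
2. the medium sifter hangs in front of it, nested in it, their eyes closed up (all of step 1 and x of medium_sifter_eye in the frame of hook_axis between -0.162 and -0.05 m and y of medium_sifter_eye in the frame of hook_axis between -0.006 and 0.006 m and z of medium_sifter_eye in the frame of hook_axis between -0.007 and 0.005 m and angle between medium_sifter_eye's own z axis and vertical below 0.25 rad and angle between the x axis of medium_sifter_eye and the x axis of hook_axis, either way round below 0.35 rad and x of hook_axis in the frame of medium_sifter_eye above 0 m and x of medium_sifter_eye in the frame of large_sifter_eye between -0.0225 and -0.0145 m), for 0.2 s.
3. the small sifter is nested in the medium one and the catch has sprung up in front of it (all of step 2 and x of small_sifter_eye in the frame of hook_axis between -0.162 and -0.05 m and y of small_sifter_eye in the frame of hook_axis between -0.006 and 0.006 m and z of small_sifter_eye in the frame of hook_axis between -0.007 and 0.005 m and angle between small_sifter_eye's own z axis and vertical below 0.25 rad and angle between the x axis of small_sifter_eye and the x axis of hook_axis, either way round below 0.35 rad and x of hook_axis in the frame of small_sifter_eye above 0 m and x of small_sifter_eye in the frame of medium_sifter_eye between -0.0225 and -0.0145 m and value of joint catch below 0.001 m), for 0.2 s.
At the end, for the whole second after the job is handed in: all three sifters hang on the hook rod, large nearest the post, then medium, then small, fronts towards the tip, upright to 14 degrees; each eye is closed up on the one before to 4 mm; the catch is fully up (1 mm) with all three between it and the collar; they hang still and are released (all of step 3 and linear speed of each of large_sifter, medium_sifter, small_sifter below 0.03 m/s); the robot touches nothing.
It fails at once if the foremost sifter on the hook is pushed against the rod, catch or collar with more than 20 N ((contact force between large_sifter and hook_stand above 20 N and distance between large_sifter_eye and medium_sifter_eye above 0.03 m) or (contact force between medium_sifter and hook_stand above 20 N and distance between medium_sifter_eye and small_sifter_eye above 0.03 m) or contact force between small_sifter and hook_stand above 20 N).
It fails at once if a sifter is pushed against the one behind it with more than 20 N ((contact force between medium_sifter and large_sifter above 20 N and distance between medium_sifter_eye and small_sifter_eye above 0.03 m) or contact force between small_sifter and medium_sifter above 20 N or contact force between small_sifter and large_sifter above 20 N).
It fails at once if a sifter is tipped over or dropped (angle between any of large_sifter_eye, medium_sifter_eye, small_sifter_eye's own z axis and vertical above 0.8 rad).
It fails at once if the robot presses on the hook stand with more than 20 N (contact force between any of the fingers, the arm and hook_stand above 20 N).
It fails at once if one of the other things on the bench is moved by more than 2 cm (distance of any of frit_jar_6, wax_tin, optic_mould, tape_roll, diamond_shears, shop_notebook from where it was at the start of the episode above 0.02 m).
It also fails if it takes over 72 s, if anything falls off the work surface, if the arm or the gripper's body presses on something with over 40 N, if the wrist force passes 120 N, or if a joint passes its speed limit or range.

ROBOT

A 6-joint arm with a two-finger parallel gripper is mounted at the origin on a cart in front of the work surface, level with it; the furniture and walls round the work are solid. World frame = base frame: x ahead of the robot, y to its left, z up, the work surface at z = 0. Lengths are in m, angles in rad, forces in N, time in s.
With the tool pointing down it reaches from about 0.2 to 0.875 m from the base axis. Payload 3.4 kg.
Tool frame: the origin (TCP) lies between the finger pads; the fingertips stand 25 mm ahead of it and the grasp point (between the pads) lies 6 mm ahead of it (r.nose_length is the z of the fingertips in the tool frame, in m); z points along the fingers, x is the direction in which the jaws open and shut, and the axes are right-handed (so a half turn about z gives the same grasp; the last joint's range is limited). The gripper opens to 94 mm and grips with 3 to 60 N. Pads are 16 mm wide; open, the fingers measure 119 mm over their backs; the gripper's body (75 mm by 177 mm) begins 78 mm behind the grasp point.
Start: joints at [1.126, 0.276, 1.505, -0, 1.361, -0.121], TCP at [0.183, 0.545, 0.23] pointing down, gripper open.
Joint ranges: [-2.89, 2.89], [-0.75, 2.08], [0.22, 2.7], [-1.18, 4.32], [0.11, 2.71], [-2.7, 2.7]. Speed limits (rad/s): [2.57, 2.57, 3.14, 3.14, 3.14, 3.14].

INTERFACE

Orientations are given as a unit quaternion [w, x, y, z].
In Python, from plant import r, gripper_to, inverse_kinematics, vision, models, telemetry gives the robot as it stands. Calls block until the motion is done:
- r.move_to(position, orientation): joint-space move of the TCP to a pose.
- r.move_l(position, rot=None, vel=0.15, guard=None): straight line of the TCP; rot=None keeps the orientation; vel is the mean speed in m/s. With guard (N) it stops when the force on the tool has changed by that much, and returns True; else False.
- r.movej(angles): joint-space move.
- gripper_to(opening, f_grip=None): finger opening in m; f_grip is the grip in N (None keeps the last); returns when the fingers have stopped.
- r.hold(seconds).
- inverse_kinematics(position, orientation): joint angles nearest the present ones, or None.
- vision.snapshot(name): name is "scene" or "top" or "wrist"; returns the picture (384x512x3 uint8, red, green, blue); there is no depth.
- vision.get_calibration(name): a dict with "fx", "fy", "cx", "cy" (pixels), "D" ([k1, k2, p1, p2, k3] as OpenCV has them; the pictures are not rectified), "position" and "orientation" of the camera in the world. Camera axes: x right, y down, z forward; pixel columns grow to the right and rows downward; lengths in m; the calibration is good to about 2 mm. A picture is of the moment at which its call begins: read the wrist's pose just before it. get_calibration takes no time and is no camera call; for the wrist camera it gives the pose at the moment of the call.
A pose or a line that the arm cannot do raises r.PlanningError and nothing moves.
- r.sign_off(): hands the job in, once; it reports no verdict.
Trained networks look in the newest picture that a camera, given by its name, has taken for a name from the list of things; names that differ only in an ending like _2 or _b are one class to them, and where a whole thing is asked for, a point or a joint stands for the part that bears it (a point fixed in the world has none). Each returns a list of dicts, best first, with "score" (0 to 1); they miss things now and then, are a little off and sometimes report something else, mostly with a low value. They report only what shows in the picture. A call takes as long as a camera call. They do not tell look-alikes from the thing itself.
- models.boxes_of(thing, camera): "at" ([x, y, z] in m, in world coordinates, good to about 4 mm: the middle of the surface that is visible of it).
- models.regions_of(thing, camera): "pixels" (384x512 bool, what is visible of it).
- models.mark_of(thing, camera): "at" ([x, y, z] in m, in world coordinates, good to about 4 mm: a listed point, or the origin of a listed thing).
Readings, each from a call of its own:
- telemetry.current_t(): time.
- telemetry.current_joints(): joint angles.
- telemetry.current_dq(): joint speeds.
- telemetry.current_joint_efforts(): joint torques, N m.
- telemetry.current_ee_pos(): TCP position.
- telemetry.current_tool_rot(): TCP orientation.
- telemetry.current_wrist_force(): force on the tool from outside, world axes, zero at the start.
- telemetry.current_torque(): the same for the moment, N m.
- telemetry.current_opening(): finger opening in m.
Only numpy, scipy, OpenCV 4.12 (cv2) and the standard library are available. Lean on these libraries where they do the work, as an engineer would, in place of code of your own. Each camera call takes 0.05 s, during which the arm holds its last target.

## Working session

There is one attempt and no reset: what is moved stays moved. The work goes in short steps, each a Python script; the robot and the scene stay as the last script left them, time stands still between calls to the robot, and variables do not carry over. Pictures are saved under pics/ and viewed, and the job is handed in when it is done.

```bash
ls -la; mkdir -p pics; python3 - <<'E'
from plant import r, gripper_to, inverse_kinematics, vision, models, telemetry
import cv2, numpy as np
for n in ["scene","top","wrist"]:
    im=vision.snapshot(n); cv2.imwrite(f"pics/{n}0.png",im[:,:,::-1])
    c=vision.get_calibration(n); print(n,c)
    for t in ["large_sifter_eye","medium_sifter_eye","small_sifter_eye","hook_axis","hook_stand","drying_tray"]:
        try: print(t,[(np.round(d["at"],3).tolist(),round(d["score"],2)) for d in models.mark_of(t,n)][:4])
        except Exception as e: print(t,e)
print(telemetry.current_t(), telemetry.current_ee_pos(), telemetry.current_tool_rot())
E
```

```text
total 12
drwxr-xr-x  3 agent agent 4096 Dec  6 01:16 .
drwxr-xr-x 23 root  root  4096 Dec  6 01:16 ..
drwxr-xr-x  2 agent agent 4096 Dec  6 01:16 pics
scene {'fx': 455.3033743582148, 'fy': 455.3033743582148, 'cx': 252.21996343481703, 'cy': 192.5614960945642, 'D': array([0.02869598, 0.        , 0.        , 0.        , 0.        ]), 'position': array([-0.30638673, -0.58549249,  0.72049337]), 'orientation': array([-0.48766298,  0.79118135, -0.30999962,  0.20029262])}
large_sifter_eye [([0.497, 0.422, 0.164], 0.78), ([0.595, 0.301, -0.002], 0.31)]
medium_sifter_eye [([0.387, 0.344, 0.149], 0.76), ([0.685, 0.192, -0.001], 0.65)]
small_sifter_eye [([0.444, 0.391, 0.142], 0.7)]
hook_axis [([0.683, 0.188, 0.234], 0.86)]
hook_stand [([0.684, 0.188, 0.0], 0.76)]
drying_tray [([0.452, 0.387, -0.001], 0.75)]
top {'fx': 492.4081746722068, 'fy': 492.4081746722068, 'cx': 253.20247569962103, 'cy': 190.63743602477473, 'D': array([0.06756313, 0.        , 0.        , 0.        , 0.        ]), 'position': array([0.21335303, 0.22398329, 1.50192571]), 'orientation': array([ 0.07260392, -0.69577727,  0.711
[... 272 characters left out ...]
.006], 0.64)]
drying_tray [([0.445, 0.385, 0.002], 0.97), ([0.451, 0.393, 0.116], 0.67)]
wrist {'fx': 338.2032122762422, 'fy': 338.2032122762422, 'cx': 257.1030366329809, 'cy': 184.38808945189763, 'D': array([-0.08761118,  0.        ,  0.        ,  0.        ,  0.        ]), 'position': array([0.11472445, 0.56725966, 0.38570032]), 'orientation': array([0.10189092, 0.80545047, 0.57915108, 0.07383643])}
large_sifter_eye []
medium_sifter_eye [([0.259, 0.409, 0.146], 0.72)]
small_sifter_eye []
hook_axis [([0.449, 0.382, 0.001], 0.75)]
hook_stand []
drying_tray [([0.45, 0.384, -0.001], 0.89)]
1.05 [0.18297712 0.54514619 0.23049845] [-2.22825791e-05  8.11840450e-01  5.83879337e-01  5.75898651e-05]
```

View pics/scene0.png

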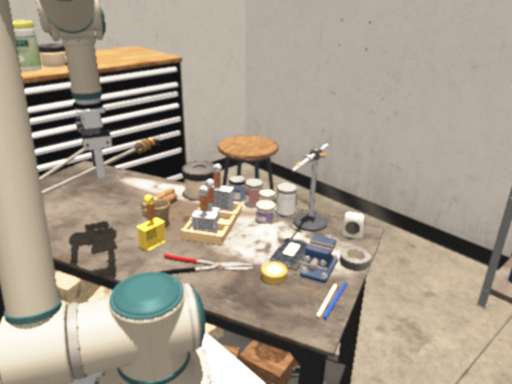

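View pics/top0.png

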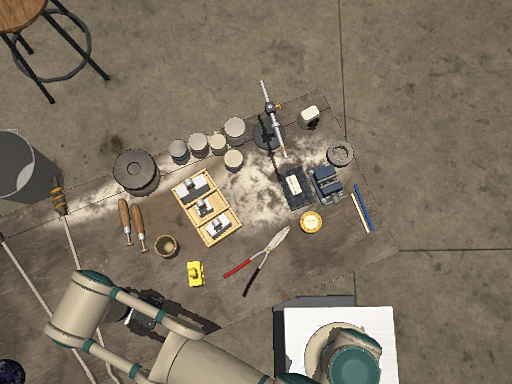

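View pics/wrist0.png

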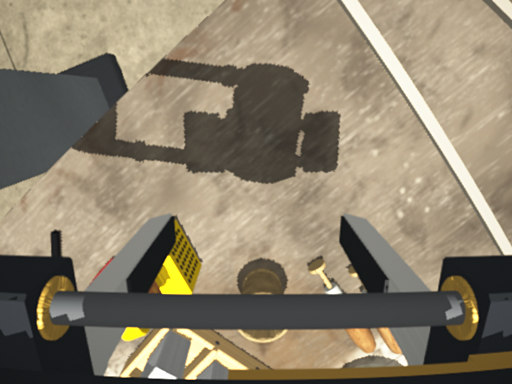

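```bash
python3 - <<'E'
import cv2, numpy as np
s=cv2.imread("pics/scene0.png"); t=cv2.imread("pics/top0.png")
def up(im,x0,x1,y0,y1,k): return cv2.resize(im[y0:y1,x0:x1],None,fx=k,fy=k,interpolation=cv2.INTER_CUBIC)
cv2.imwrite("pics/a1.png",up(s,130,260,150,260,6))
cv2.imwrite("pics/a2.png",up(s,270,350,130,240,5))
cv2.imwrite("pics/a3.png",up(t,160,300,65,290,2.6)[:600])
cv2.imwrite("pics/a4.png",up(t,165,250,160,255,6))
E
```

```text
(no output)
```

View pics/a1.png

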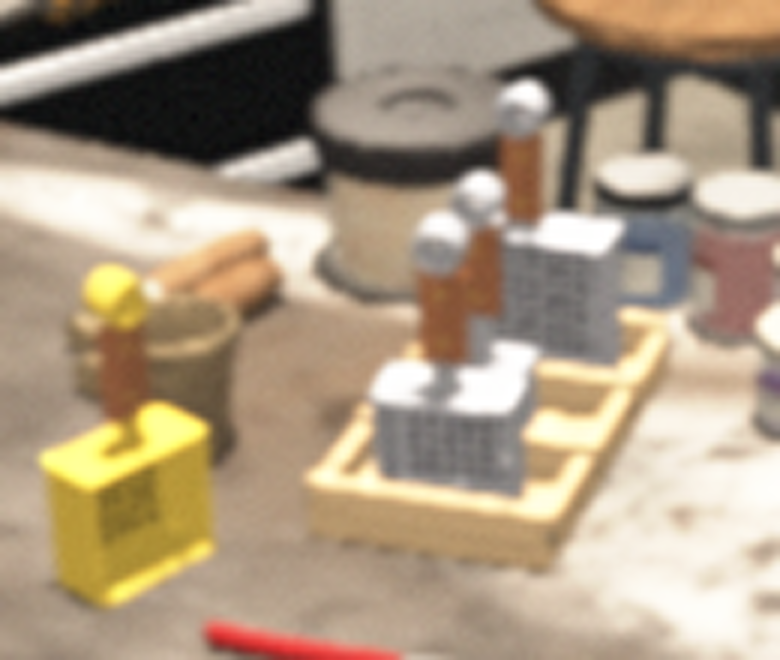

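View pics/a2.png

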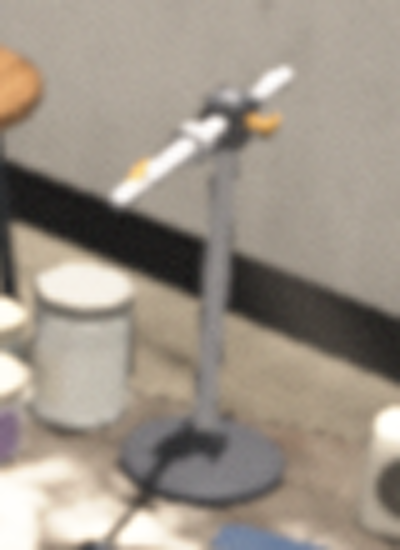

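View pics/a3.png

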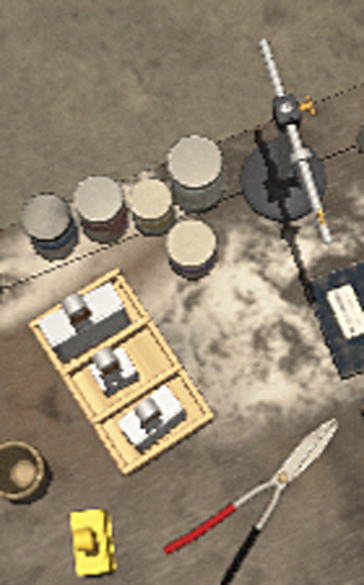

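View pics/a4.png

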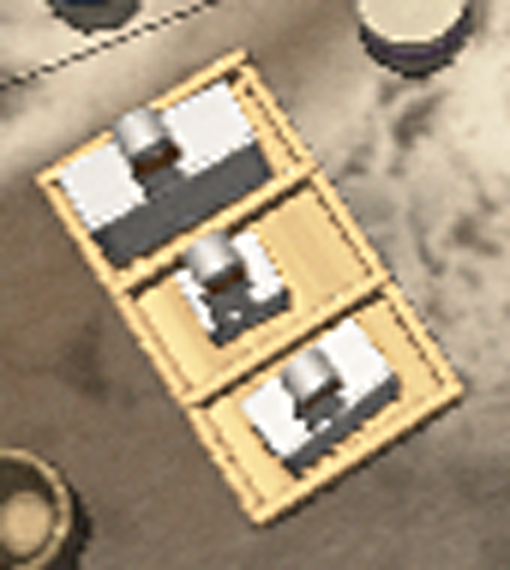

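```bash
cat > h.py <<'E'
from plant import r, gripper_to, inverse_kinematics, vision, models, telemetry
import cv2, numpy as np
from scipy.spatial.transform import Rotation as R
def Rq(q): return R.from_quat([q[1],q[2],q[3],q[0]]).as_matrix()
def qR(M):
    q=R.from_matrix(M).as_quat(); return np.array([q[3],q[0],q[1],q[2]])
def K(c): return np.array([[c['fx'],0,c['cx']],[0,c['fy'],c['cy']],[0,0,1]])
def proj(P,c):
    P=np.atleast_2d(np.asarray(P,float)); M=Rq(c['orientation'])
    rv=cv2.Rodrigues(M.T)[0]; tv=-M.T@c['position']
    return cv2.projectPoints(P,rv,tv,K(c),np.array(c['D']))[0].reshape(-1,2)
def ray(uv,c):
    u=cv2.undistortPoints(np.array(uv,float).reshape(-1,1,2),K(c),np.array(c['D'])).reshape(-1,2)
    d=np.c_[u,np.ones(len(u))]@Rq(c['orientation']).T
    return c['position'],d/np.linalg.norm(d,axis=1)[:,None]
def onz(uv,c,z):
    o,d=ray(uv,c); return o+d*((z-o[2])/d[:,2])[:,None]
def snap(n,fn=None):
    c=vision.get_calibration(n); im=vision.snapshot(n)
    if fn: cv2.imwrite(f"pics/{fn}.png",im[:,:,::-1])
    return im,c
def down(yaw):
    "tool pointing down with tool x at yaw"
    x=np.array([np.cos(yaw),np.sin(yaw),0]); z=np.array([0,0,-1.]); return qR(np.c_[x,np.cross(z,x),z])
E
python3 - <<'E'
from h import *
ct=vision.get_calibration("top"); cs=vision.get_calibration("scene")
print("tip top",onz([[285.8,157.3],[261.5,81]],ct,.235))
print("tip scene",onz([[294,169],[327.5,144.5]],cs,.235))
# eyes & candidates
L=np.array([.5,.421,.166]);S=np.array([.445,.391,.142]);M=np.array([.387,.343,.154])
print(proj([L,S,M],ct),proj([L,S,M],cs))
print("yaw now",telemetry.current_tool_rot(), telemetry.current_t())
for w in ["frit_jar_6","wax_tin","optic_mould","tape_roll","diamond_shears","shop_notebook"]:
    print(w,[(np.round(d["at"],3).tolist(),round(d["score"],2)) for d in models.mark_of(w,"top")][:2])
E
```

```text
tip top [[0.54711468 0.15100804 0.235     ]
 [0.76334393 0.21022015 0.235     ]]
tip scene [[0.5524183  0.15139783 0.235     ]
 [0.77091022 0.21030768 0.235     ]]
[[187.86376084 182.50860716]
 [199.74711159 203.22151538]
 [216.62658058 222.85058335]] [[215.80678303 167.91544063]
 [208.00096278 183.17424613]
 [202.27060764 190.57074183]]
yaw now [-2.22825791e-05  8.11840450e-01  5.83879337e-01  5.75898651e-05] 1.05
frit_jar_6 [([0.593, 0.298, -0.002], 0.88)]
wax_tin [([0.396, 0.075, 0.0], 0.79)]
optic_mould [([0.336, 0.497, 0.0], 0.78), ([0.686, 0.19, 0.234], 0.25)]
tape_roll [([0.612, -0.031, -0.0], 0.77)]
diamond_shears [([0.297, 0.217, -0.001], 0.75)]
shop_notebook [([0.509, 0.11, 0.0], 0.62), ([0.688, 0.194, 0.234], 0.19)]
```

```bash
python3 - <<'E'
from h import *
d2=np.pi/180
for nm,p,yaws in [("L",[.5,.421,.17],(124,-56)),("M",[.387,.343,.17],(124,-56)),("rod",[.56,.154,.21],(105.3,-74.7)),("rodc",[.63,.173,.21],(105.3,-74.7))]:
    for y in yaws: 
        q=inverse_kinematics(np.array(p),down(y*d2)); print(nm,y,None if q is None else np.round(q,2))
# view pose
h=34*d2; f=np.array([np.cos(h),np.sin(h),0])
M=Rq(down(124*d2)); tilt=R.from_rotvec(np.cross([0,0,-1.],f)*25*d2).as_matrix()
q=qR(tilt@M); p=np.array([.445,.385,.27])-f*.14
print((tilt@M)[:,2])
try:
    r.move_to(p,q)
except r.PlanningError as e: print("plan",e)
im,c=snap("wrist","w1"); print(c, telemetry.current_t())
E
```

```text
L 124 [ 0.59  0.43  1.42 -0.    1.29 -1.57]
L -56 [ 0.59  0.43  1.42 -0.    1.29  1.57]
M 124 [ 0.59  0.23  1.72 -0.    1.19 -1.57]
M -56 [ 0.59  0.23  1.72 -0.    1.19  1.57]
rod 105.3 [ 0.15  0.3   1.53 -0.    1.32 -1.69]
rod -74.7 [ 0.15  0.3   1.53 -0.    1.32  1.45]
rodc 105.3 [ 0.16  0.4   1.36 -0.    1.38 -1.68]
rodc -74.7 [ 0.16  0.4   1.36 -0.    1.38  1.47]
[ 0.35036642  0.23632513 -0.90630779]
{'fx': 338.2032122762422, 'fy': 338.2032122762422, 'cx': 257.1030366329809, 'cy': 184.38808945189763, 'D': array([-0.08761118,  0.        ,  0.        ,  0.        ,  0.        ]), 'position': array([0.22109782, 0.23308608, 0.38040792]), 'orientation': array([0.15829704, 0.44216607, 0.83075292, 0.29879893])} 2.7
```

View pics/w1.png

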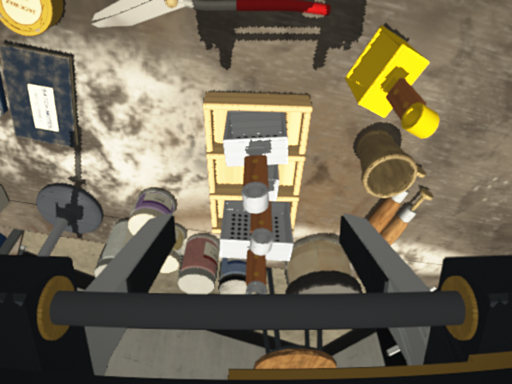

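```bash
python3 - <<'E'
import cv2
s=cv2.imread("pics/w1.png")
cv2.imwrite("pics/w1c.png",cv2.resize(s[85:270,195:330],None,fx=3.2,fy=3.2,interpolation=cv2.INTER_CUBIC))
E
```

```text
(no output)
```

View pics/w1c.png

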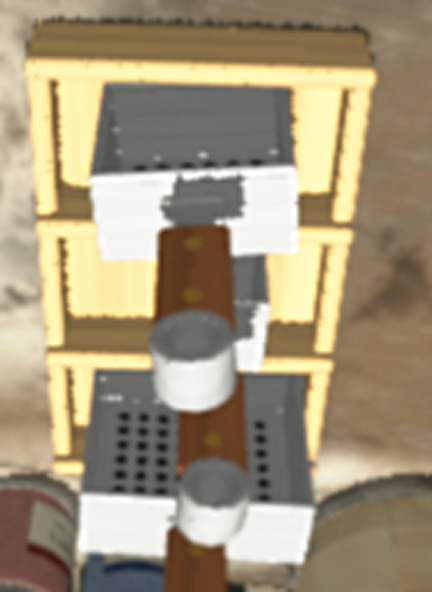

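```bash
python3 - <<'E'
from h import *
d2=np.pi/180
h=34*d2; f=np.array([np.cos(h),np.sin(h),0])
r.move_to(np.array([.445,.383,.30])+f*.05,down(124*d2))
im,c=snap("wrist","w2"); print(c['position'],telemetry.current_t(),telemetry.current_ee_pos())
for t in ["large_sifter_eye","medium_sifter_eye","small_sifter_eye","large_sifter_grip","medium_sifter_grip","small_sifter_grip","drying_tray"]:
    print(t,[(np.round(d["at"],4).tolist(),round(d["score"],2)) for d in models.mark_of(t,"wrist")][:3])
h=15.3*d2; f=np.array([np.cos(h),np.sin(h),0])
r.move_to(np.array([.684,.188,.335])-f*.025,down(105.3*d2))
im,c=snap("wrist","w3"); print(c['position'],telemetry.current_t(),telemetry.current_ee_pos())
import pickle; pickle.dump(c,open("w3.pkl","wb"))
print([(np.round(d["at"],4).tolist(),round(d["score"],2)) for d in models.mark_of("hook_axis","wrist")])
E
```

```text
[0.42633422 0.3698332  0.45415044] 3.525 [0.48486358 0.41057806 0.29982616]
large_sifter_eye [([0.4446, 0.3856, 0.1393], 0.7)]
medium_sifter_eye [([0.3881, 0.3458, 0.1534], 0.84)]
small_sifter_eye [([0.4476, 0.3858, 0.1392], 0.87)]
large_sifter_grip [([0.4989, 0.4187, 0.1395], 0.72), ([0.3883, 0.3444, 0.1255], 0.23)]
medium_sifter_grip [([0.3873, 0.3465, 0.1262], 0.8)]
small_sifter_grip [([0.4443, 0.391, 0.1136], 0.69), ([0.4523, 0.3845, -0.001], 0.58)]
drying_tray [([0.4989, 0.4196, 0.1635], 0.66), ([0.4499, 0.3819, 0.0004], 0.63)]
[0.58993363 0.1623388  0.4901111 ] 5.0417 [0.65903475 0.18297042 0.33495543]
[([0.684, 0.1909, 0.2353], 0.56)]
```

View pics/w2.png

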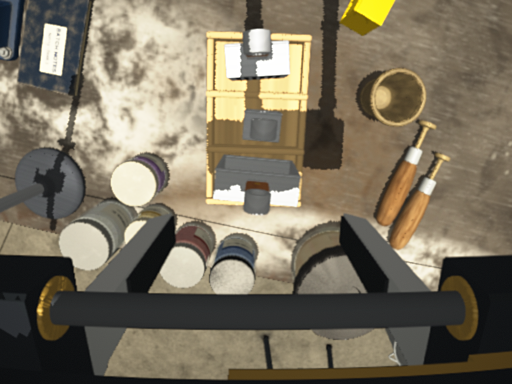

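View pics/w3.png

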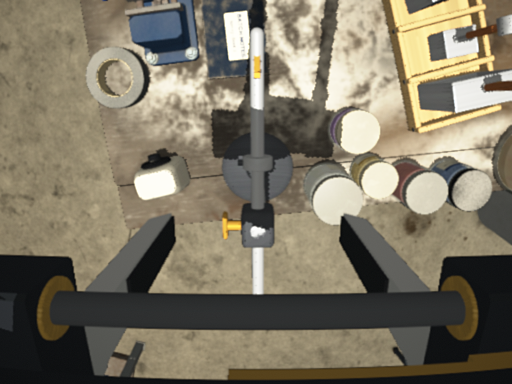

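```bash
python3 - <<'E'
from h import *
import pickle
s=cv2.imread("pics/w3.png")
cv2.imwrite("pics/w3c.png",cv2.resize(s[15:165,220:300],None,fx=4,fy=4,interpolation=cv2.INTER_CUBIC))
s=cv2.imread("pics/w2.png")
cv2.imwrite("pics/w2c.png",cv2.resize(s[20:220,190:320],None,fx=3,fy=3,interpolation=cv2.INTER_CUBIC))
E
```

```text
(no output)
```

View pics/w3c.png

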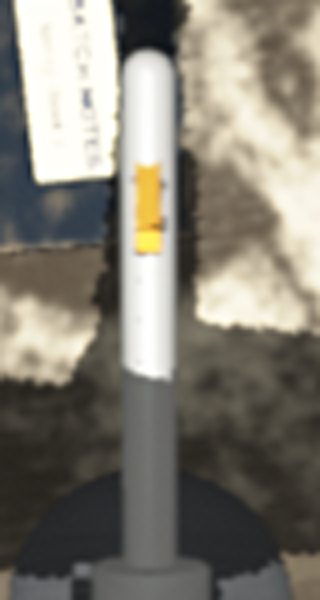

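View pics/w2c.png

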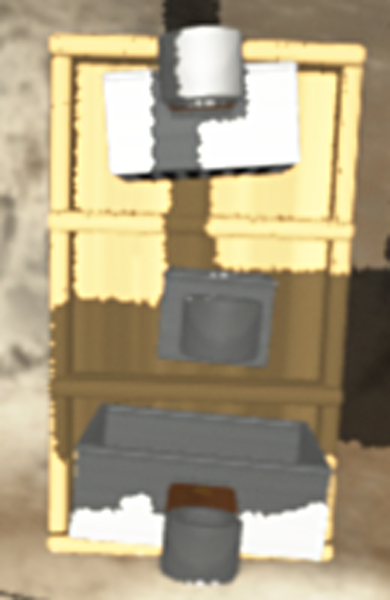

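```bash
python3 - <<'E'
from h import *
import pickle
c=pickle.load(open("w3.pkl","rb"))
im=cv2.imread("pics/w3.png").astype(float)
# rod edges subpixel: gradient per row
rows=[32,36,40,44,48,52,84,90,96,112,118,124,130,136,142,148]
g=cv2.cvtColor(im.astype(np.uint8),cv2.COLOR_BGR2GRAY).astype(float)
for rr in [40,48,90,98,120,130,140]: print(rr,g[rr,245:270].astype(int))
p=onz([[257.1,52],[257.6,140],[257.3,27]],c,.235); print(p)
v=p[1]-p[0]; print("yaw",np.degrees(np.arctan2(v[1],v[0])))
print("catch",onz([[257,55.8],[257,78]],c,[.240,.2465][0]), "collar",onz([[257.6,156]],c,.2465))
print("post head",onz([[257.6,226]],c,.249))
# w2 pan edges: calibration recompute: same rel pose
import copy
E
```

```text
40 [254 254 255 254 183 141 196 223 233 241 249 253 252 244 233 226 213 189
 137  77  90 151 173 162 155]
48 [253 255 255 253 178 156 198 222 233 242 250 253 253 245 233 227 214 190
 143 105 117 134 152 165 162]
90 [ 37  38  39  38  58 129 195 222 234 242 251 254 254 250 238 230 219 196
 149  94  81  89  90 105 169]
98 [ 81  91  96  95 100 139 191 221 233 242 251 254 254 250 239 230 220 196
 154 115 110 111 114 115 120]
120 [ 74  81  84  84  87  92  96 102 105 107 110 114 115 110 105 105 103 101
  89  70  66  73  78  76  75]
130 [ 62  62  66  70  75  84  96 102 106 108 111 114 114 110 107 106 105 102
  86  60  45  41  43  43  43]
140 [ 43  42  43  42  44  62  86 101 106 108 110 112 113 109 107 106 105 102
  87  60  43  43  43  42  42]
[[0.5587578  0.15427759 0.235     ]
 [0.61976655 0.17143941 0.235     ]
 [0.5422208  0.14987863 0.235     ]]
yaw 15.711341344452023
catch [[0.56187209 0.1550507  0.24      ]
 [0.57654559 0.1590834  0.24      ]] collar [[0.62967554 0.17412683 0.2465    ]]
post head [[0.6811942  0.18830067 0.249     ]]
```

```bash
cat >> h.py <<'E'
def wire(cam,eye,yaw,W,top,im,col,k=1,off=(0,0)):
    c_,s_=np.cos(yaw),np.sin(yaw); A=np.array([[c_,-s_,0],[s_,c_,0],[0,0,1]])
    t=np.linspace(0,2*np.pi,25)
    L=[np.c_[np.full(25,x),12*np.cos(t),12*np.sin(t)] for x in(-9,9)]
    b=-112-W/2; h=W/2
    L.append(np.array([[-12,-h,-112+h],[22,-h,-112+h],[22,h,-112+h],[-12,h,-112+h],[-12,-h,-112+h]]))
    L.append(np.array([[-12,-h,b],[-12,h,b],[-12,h,-112+h],[-12,-h,-112+h],[-12,-h,b]]))
    for l in L:
        p=(proj(l/1000@A.T+eye,cam)-off)*k
        cv2.polylines(im,[np.round(p).astype(int)],False,col,1,cv2.LINE_AA)
E
python3 - <<'E'
from h import *
import pickle
c=pickle.load(open("w3.pkl","rb"))
Rt3=Rq(down(105.3*np.pi/180)); Rc=Rt3.T@Rq(c['orientation']); tc=Rt3.T@(c['position']-np.array([0.65903475,0.18297042,0.33495543]))
print("cam in tool",tc)
Rt2=Rq(down(124*np.pi/180)); c2=dict(c); c2['orientation']=qR(Rt2@Rc); c2['position']=np.array([0.48486358,0.41057806,0.29982616])+Rt2@tc
print(c2['position'])
pickle.dump(c2,open("w2.pkl","wb"))
im=cv2.imread("pics/w2.png"); k=4; o=np.array([190,20])
im=cv2.resize(im[20:220,190:320],None,fx=k,fy=k,interpolation=cv2.INTER_CUBIC)[:,:]
d=np.pi/180
wire(c2,np.array([.4995,.4205,.166]),33*d,92,66,im,(0,0,255),k,o)
wire(c2,np.array([.446,.388,.142]),34*d,44,90,im,(0,255,0),k,o)
wire(c2,np.array([.3875,.3445,.154]),38*d,68,78,im,(255,0,0),k,o)
cv2.imwrite("pics/w2o.png",im[:, :][:600] if 0 else cv2.resize(im,None,fx=.75,fy=.75,interpolation=cv2.INTER_AREA))
E
```

```text
cam in tool [-0.00166646 -0.07209613 -0.15515567]
[0.42602505 0.36888086 0.45498183]
```

View pics/w2o.png

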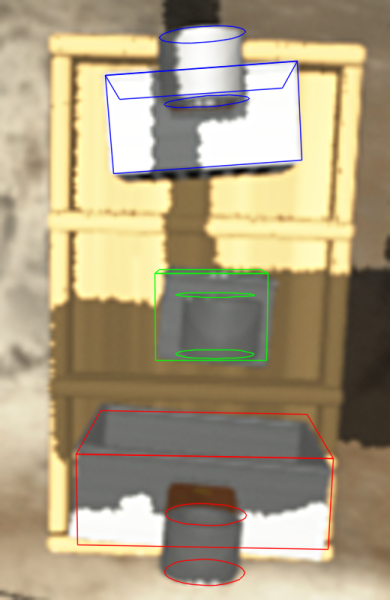

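```bash
cat >> h.py <<'E'
D=np.pi/180
YR=15.7*D
U=np.array([np.cos(YR),np.sin(YR),0]); NY=np.array([-np.sin(YR),np.cos(YR),0])
HK=np.array([.684,.1890,.235])
def P(s,lat=0,dz=0,front=0.001):
    "TCP for eye centre at rod coordinate s (eye 22 mm above TCP, held 'front' mm towards sifter front)"
    return HK+U*(s-front)+NY*lat+np.array([0,0,dz-.022])
def W():
    return np.round(telemetry.current_wrist_force(),2)
def grasp(eye,yaw,front=0.001,clear=.30):
    f=np.array([np.cos(yaw),np.sin(yaw),0]); q=down(yaw+np.pi/2)
    g=np.array(eye)-f*front+[0,0,-.022]
    r.move_to(np.array([g[0],g[1],clear]),q)
    hit=r.move_l(g,q,vel=.2,guard=8)
    print("descend hit",hit,telemetry.current_ee_pos()-g)
    print("gr",gripper_to(.015,40),telemetry.current_opening(),W())
    return g,q
E
python3 - <<'E'
from h import *
g,q=grasp([.500,.4195,.166],31*D)
print(telemetry.current_ee_pos(),telemetry.current_t())
w0=W()
r.move_l(g+[0,0,.11],q,vel=.2)
print("lift",w0,W(),telemetry.current_opening())
r.move_l(P(-.19,0,.001)+[0,0,.04],down(YR+np.pi/2),vel=.3)
r.move_l(P(-.19,0,.001),down(YR+np.pi/2),vel=.15)
print(telemetry.current_ee_pos()-P(-.19,0,.001),telemetry.current_t(),W())
import pickle
im,c=snap("scene","s4");pickle.dump(c,open("sc.pkl","wb"))
im,c=snap("top","t4");pickle.dump(c,open("tc.pkl","wb"))
im,c=snap("wrist","w4")
for n in ("scene","top"):
  for t in ("large_sifter_eye",): print(n,[(np.round(d["at"],4).tolist(),round(d["score"],2)) for d in models.mark_of(t,n)])
k=6
for n,o in (("s4",(265,135)),("t4",(225,90))):
    i=cv2.imread(f"pics/{n}.png")[o[1]:o[1]+95,o[0]:o[0]+100]; cv2.imwrite(f"pics/{n}c.png",cv2.resize(i,None,fx=k,fy=k,interpolation=cv2.INTER_CUBIC))
E
```

```text
descend hit False [1.21431393e-03 8.99550365e-05 1.17207674e-03]
gr False 0.023734709885191982 [-0.14  0.44 -1.5 ]
[0.49902988 0.41905399 0.14387881] 8.2167
lift [-0.14  0.44 -1.5 ] [ 0.18 -0.   -2.9 ] 0.023624063874194606
[-0.00016079  0.00101622 -0.00025446] 10.425 [ 0.01 -0.31 -1.9 ]
scene [([0.499, 0.1399, 0.2364], 0.72)]
top [([0.5049, 0.1369, 0.2339], 0.73)]
```

View pics/s4c.png

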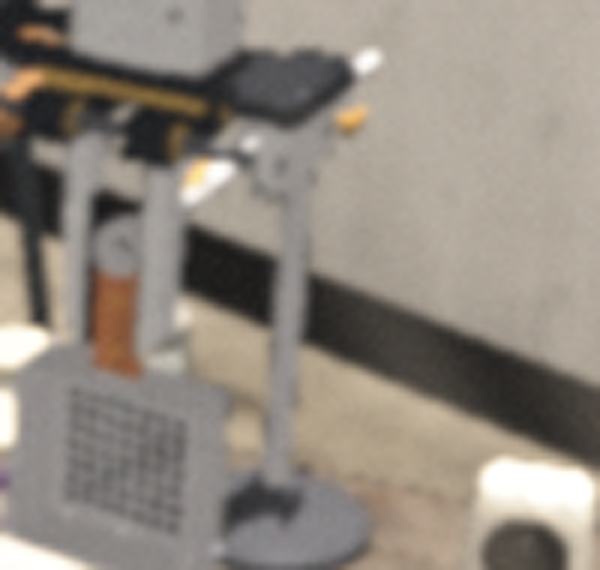

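View pics/t4c.png

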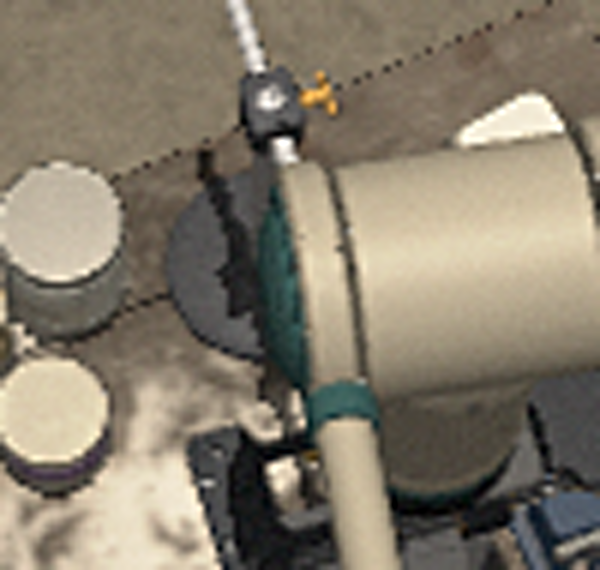

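View pics/w4.png

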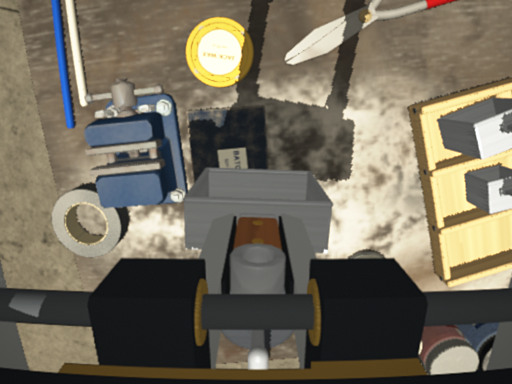

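```bash
python3 - <<'E'
from h import *
import pickle
c=pickle.load(open("sc.pkl","rb"))
k=8;o=np.array([270,135])
i=cv2.imread("pics/s4.png")[135:205,270:350]; i=cv2.resize(i,None,fx=k,fy=k,interpolation=cv2.INTER_CUBIC)
t=np.linspace(0,2*np.pi,40)
ee=telemetry.current_ee_pos(); eye=ee+[0,0,.022]+U*.001
print(eye, telemetry.current_t())
def circ(cen,rad,col):
    p=cen+rad*(np.cos(t)[:,None]*NY+np.sin(t)[:,None]*np.array([0,0,1.]))
    cv2.polylines(i,[np.round((proj(p,c)-o)*k+k/2).astype(int)],True,col,1,cv2.LINE_AA)
circ(eye-U*.009,.012,(0,0,255)); circ(eye-U*.009,.0075,(0,0,255))
circ(HK-U*.147,.005,(0,255,0)); circ(HK-U*.12,.005,(0,255,0)); circ(HK-U*.055,.0115,(0,255,255)); circ(HK+U*.06,.005,(0,255,0))
cv2.imwrite("pics/s4o.png",i)
w=cv2.imread("pics/w4.png")[205:380,195:320]; cv2.imwrite("pics/w4c.png",cv2.resize(w,None,fx=3.4,fy=3.4,interpolation=cv2.INTER_CUBIC))
E
```

```text
[0.50176404 0.137877   0.23703037] 10.675
```

View pics/s4o.png

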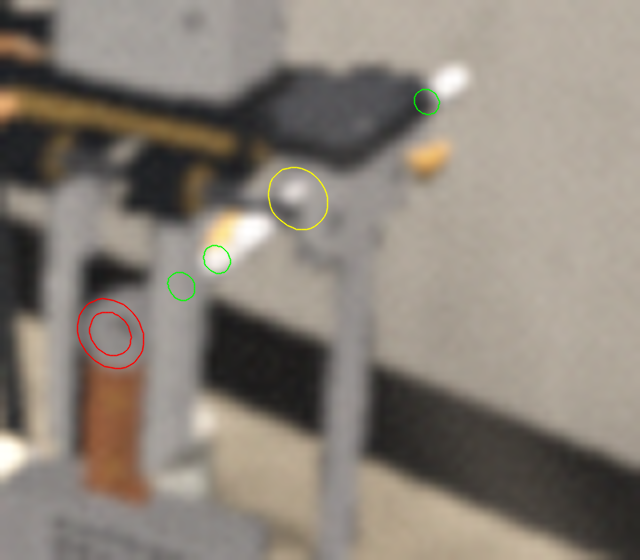

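View pics/w4c.png

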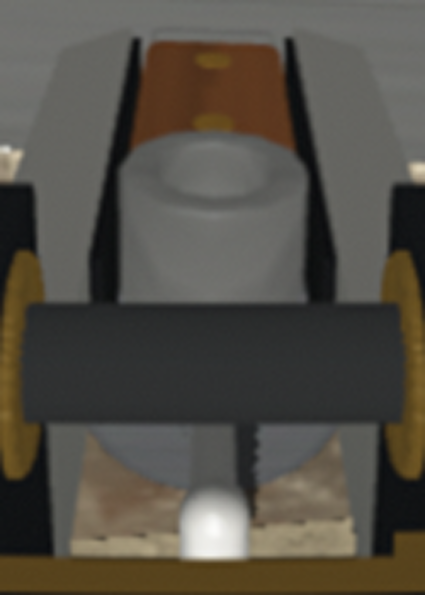

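```bash
python3 - <<'E'
from h import *
q=down(YR+np.pi/2)
def rep(t): 
    e=telemetry.current_ee_pos()-HK; f=telemetry.current_wrist_force()
    print(t,"s %.4f lat %.4f z %.4f"%(e@U+.001,e@NY,e[2]+.022),"F s %.2f lat %.2f z %.2f"%(f@U,f@NY,f[2]),"t %.2f"%telemetry.current_t())
rep("start")
hit=r.move_l(P(-.157,0,.001),q,vel=.05,guard=4); rep(f"tip {hit}")
if not hit:
    hit=r.move_l(P(-.139,0,.001),q,vel=.04,guard=4); rep(f"on {hit}")
im,c=snap("wrist","w5")
E
```

```text
start s -0.1893 lat 0.0001 z 0.0020 F s -0.01 lat -0.40 z -1.54 t 10.68
tip False s -0.1573 lat 0.0000 z 0.0008 F s -0.56 lat -0.31 z -3.01 t 11.48
on False s -0.1390 lat 0.0000 z 0.0008 F s -0.31 lat -0.48 z -2.45 t 12.08
```

View pics/w5.png

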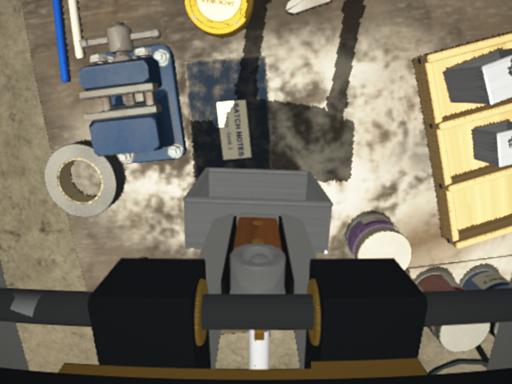

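```bash
cat >> h.py <<'E'
def rep(t): 
    e=telemetry.current_ee_pos()-HK; f=telemetry.current_wrist_force()
    print(t,"s %.4f lat %.4f z %.4f"%(e@U+.001,e@NY,e[2]+.022),"F s %.2f lat %.2f z %.2f"%(f@U,f@NY,f[2]),"t %.2f"%telemetry.current_t())
E
python3 - <<'E'
from h import *
q=down(YR+np.pi/2)
for s in (-.130,-.122,-.114,-.106,-.098):
    hit=r.move_l(P(s,0,.001),q,vel=.03,guard=9); rep(f"{s} {hit}")
    if hit: break
else:
    hit=r.move_l(P(-.072,0,.001),q,vel=.03,guard=5); rep(f"free {hit}")
    if not hit:
        hit=r.move_l(P(-.052,0,.001),q,vel=.015,guard=5); rep(f"stop {hit}")
E
```

```text
-0.13 False s -0.1299 lat 0.0000 z 0.0009 F s -1.04 lat -0.05 z -2.72 t 12.58
-0.122 False s -0.1207 lat -0.0000 z 0.0015 F s 0.43 lat 0.32 z 0.41 t 13.00
-0.114 False s -0.1135 lat -0.0001 z 0.0010 F s 0.86 lat -0.12 z 0.97 t 13.42
-0.106 False s -0.1054 lat -0.0000 z 0.0010 F s 0.36 lat -0.38 z 0.03 t 13.83
-0.098 False s -0.0980 lat 0.0000 z 0.0005 F s 0.11 lat -0.08 z -1.57 t 14.25
free False s -0.0722 lat 0.0000 z 0.0010 F s -0.13 lat 0.43 z -1.83 t 15.27
stop True s -0.0651 lat 0.0001 z -0.0002 F s -0.23 lat 1.30 z -3.38 t 15.98
```

```bash
cat >> h.py <<'E'
def release(s):
    q=down(YR+np.pi/2)
    hit=r.move_l(P(s,0,-.0022),q,vel=.02,guard=3); rep(f"lower {hit}")
    gripper_to(.055); rep("open")
    e=telemetry.current_ee_pos()
    r.move_l(np.array([*P(s)[:2],.32]),q,vel=.2)
    rep("up")
E
python3 - <<'E'
from h import *
release(-.0655)
for n,o in (("scene",(270,135)),("wrist",None)):
    im,c=snap(n,"x6"+n)
    if o:
        cv2.imwrite("pics/s6c.png",cv2.resize(cv2.imread("pics/x6scene.png")[135:235,270:370],None,fx=6,fy=6,interpolation=cv2.INTER_CUBIC))
    print([(np.round(d["at"],4).tolist(),round(d["score"],2)) for d in models.mark_of("large_sifter_eye",n)])
E
```

```text
lower False s -0.0658 lat 0.0001 z -0.0027 F s 0.19 lat -0.51 z -1.60 t 16.23
open s -0.0655 lat -0.0000 z -0.0022 F s 0.07 lat -0.10 z 0.39 t 16.90
up s -0.0660 lat 0.0001 z 0.1060 F s -0.16 lat 0.07 z 0.07 t 17.60
[([0.619, 0.1724, 0.2287], 0.81), ([0.512, 0.1109, 0.0004], 0.24)]
[([0.621, 0.1703, 0.2316], 0.65)]
```

View pics/s6c.png

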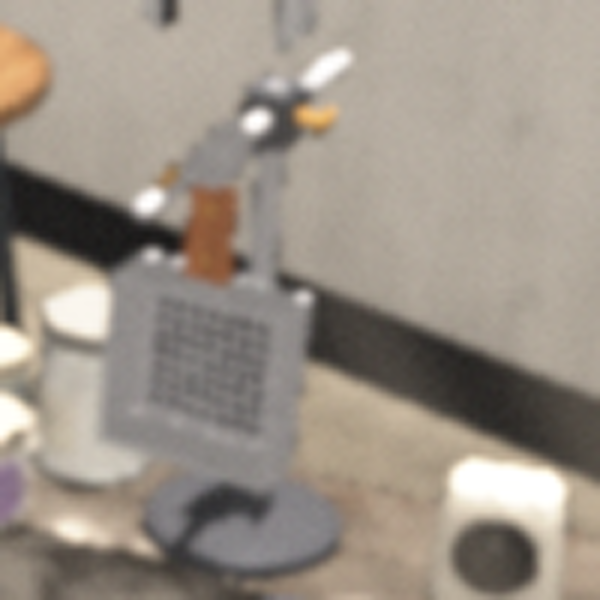

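View pics/x6wrist.png

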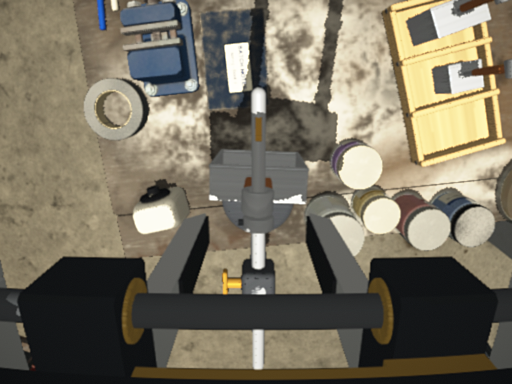

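```bash
cat >> h.py <<'E'
def carry(g,q):
    r.move_l(g+[0,0,.11],q,vel=.25)
    print("lift",W(),telemetry.current_opening())
    qr=down(YR+np.pi/2)
    r.move_l(P(-.19,0,.001)+[0,0,.03],qr,vel=.3)
    r.move_l(P(-.19,0,.001),qr,vel=.1); rep("pre")
def thread():
    q=down(YR+np.pi/2)
    hit=r.move_l(P(-.157,0,.001),q,vel=.05,guard=4); rep(f"tip {hit}")
    if hit: return False
    hit=r.move_l(P(-.139,0,.001),q,vel=.04,guard=4); rep(f"on {hit}")
    return not hit
def passcatch(free,end):
    q=down(YR+np.pi/2)
    for s in (-.130,-.122,-.114,-.106,-.0985):
        hit=r.move_l(P(s,0,.001),q,vel=.03,guard=9); rep(f"{s} {hit}")
        if hit: return False
    hit=False
    if free: hit=r.move_l(P(free,0,.001),q,vel=.03,guard=5); rep(f"free {hit}")
    if not hit:
        hit=r.move_l(P(end,0,.001),q,vel=.015,guard=5); rep(f"stop {hit}")
    return hit
E
python3 - <<'E'
from h import *
g,q=grasp([.3875,.3445,.154],37*D)
carry(g,q)
snap("scene","s7"); snap("wrist","w7")
cv2.imwrite("pics/s7c.png",cv2.resize(cv2.imread("pics/s7.png")[135:235,260:360],None,fx=6,fy=6,interpolation=cv2.INTER_CUBIC))
w=cv2.imread("pics/w7.png")[205:380,195:320]; cv2.imwrite("pics/w7c.png",cv2.resize(w,None,fx=3.4,fy=3.4,interpolation=cv2.INTER_CUBIC))
E
```

```text
descend hit False [0.00113602 0.00029083 0.00077052]
gr False 0.023975355842996027 [-0.69  0.68  2.3 ]
lift [ 0.01 -1.16 -2.63] 0.023423040350920632
pre s -0.1903 lat 0.0011 z 0.0010 F s -0.45 lat 0.23 z -2.34 t 22.48
```

View pics/s7c.png

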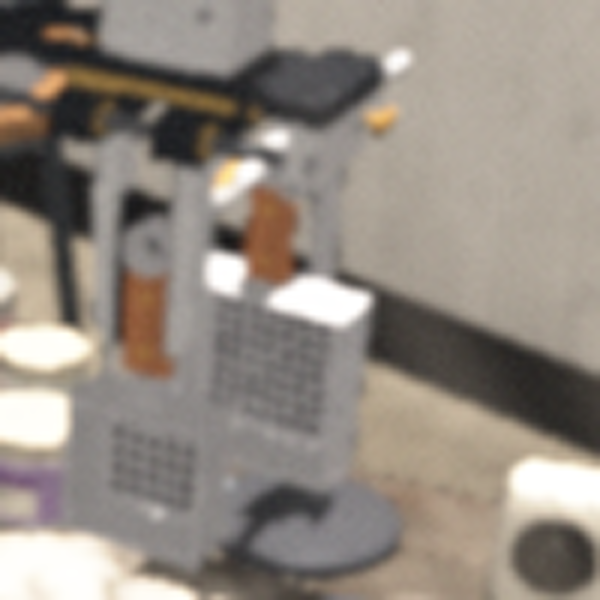

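View pics/w7c.png

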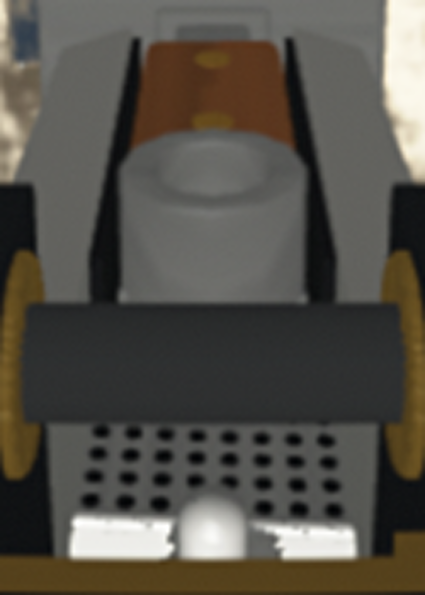

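```bash
python3 - <<'E'
from h import *
if thread():
    print(passcatch(None,-.070))
snap("scene","s8"); snap("wrist","w8")
cv2.imwrite("pics/s8c.png",cv2.resize(cv2.imread("pics/s8.png")[135:235,260:360],None,fx=6,fy=6,interpolation=cv2.INTER_CUBIC))
E
```

```text
tip False s -0.1573 lat 0.0000 z 0.0008 F s 0.68 lat -0.11 z -3.95 t 23.38
on False s -0.1390 lat 0.0000 z 0.0008 F s -0.35 lat 0.33 z -2.22 t 23.98
-0.13 False s -0.1297 lat -0.0001 z 0.0011 F s -0.41 lat -0.83 z -1.90 t 24.43
-0.122 False s -0.1206 lat 0.0000 z 0.0015 F s 2.41 lat 0.21 z -0.76 t 24.85
-0.114 False s -0.1135 lat -0.0001 z 0.0010 F s 1.21 lat 0.03 z 0.61 t 25.27
-0.106 False s -0.1053 lat -0.0000 z 0.0010 F s -0.08 lat -0.26 z -0.11 t 25.68
-0.0985 False s -0.0985 lat 0.0000 z 0.0005 F s -0.31 lat 0.29 z -3.01 t 26.08
stop True s -0.0830 lat 0.0001 z -0.0004 F s 0.02 lat -0.26 z -2.90 t 27.25
True
```

View pics/s8c.png

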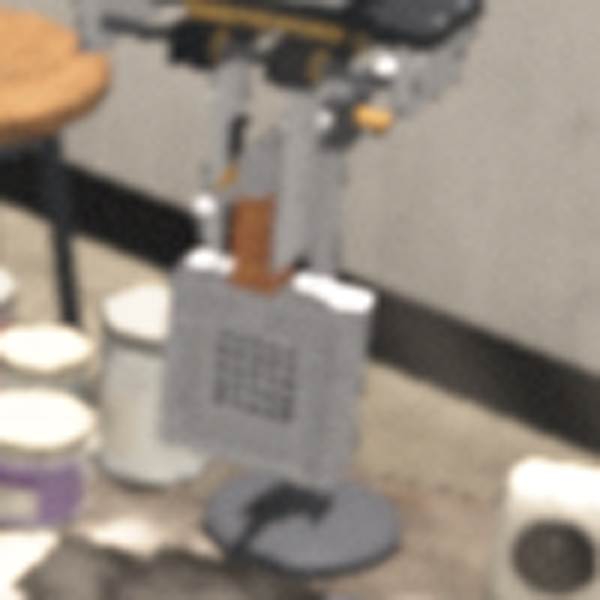

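View pics/w8.png

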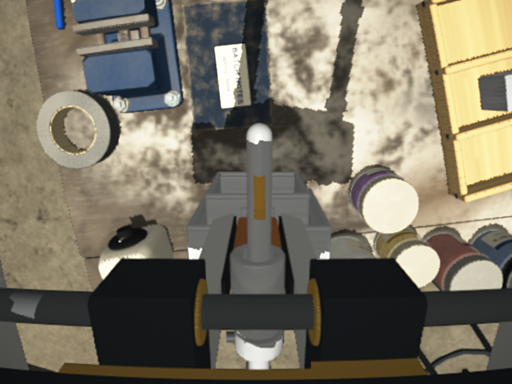

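```bash
python3 - <<'E'
from h import *
release(-.0834)
snap("scene","s9"); 
cv2.imwrite("pics/s9c.png",cv2.resize(cv2.imread("pics/s9.png")[135:235,260:360],None,fx=6,fy=6,interpolation=cv2.INTER_CUBIC))
for t in ("large_sifter_eye","medium_sifter_eye"):
    print(t,[(np.round(d["at"],4).tolist(),round(d["score"],2)) for d in models.mark_of(t,"scene")])
snap("wrist","w9")
E
```

```text
lower False s -0.0833 lat 0.0000 z -0.0022 F s 0.32 lat 0.11 z -1.50 t 27.60
open s -0.0834 lat 0.0000 z -0.0022 F s 0.03 lat 0.03 z 0.33 t 28.27
up s -0.0839 lat 0.0001 z 0.1059 F s 0.36 lat 0.13 z -0.29 t 28.97
large_sifter_eye [([0.621, 0.173, 0.2318], 0.92)]
medium_sifter_eye []
```

View pics/w9.png

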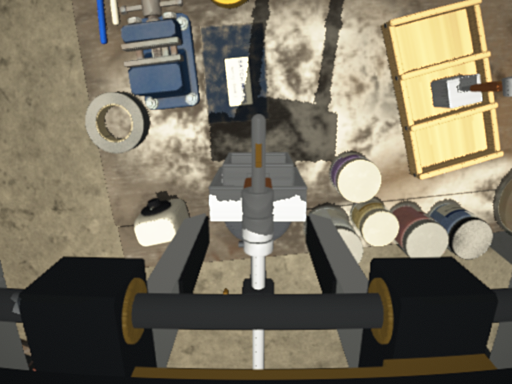

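View pics/s9c.png

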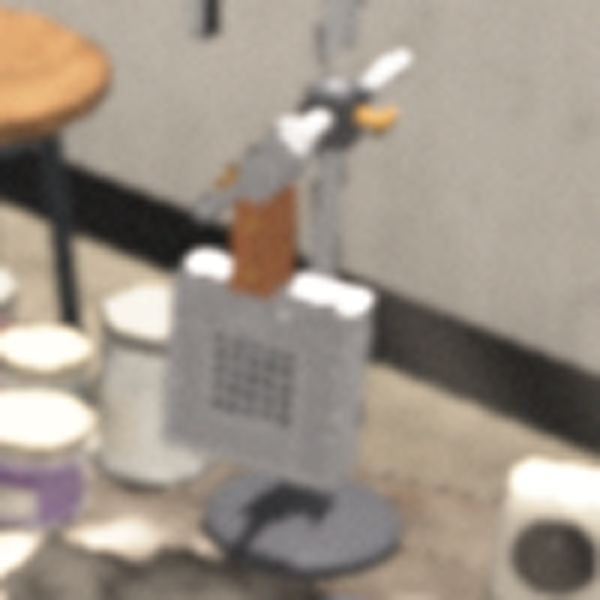

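```bash
python3 - <<'E'
from h import *
g,q=grasp([.4455,.3905,.142],31*D)
carry(g,q)
snap("scene","s10"); snap("wrist","w10")
w=cv2.imread("pics/w10.png")[205:380,195:320]; cv2.imwrite("pics/w10c.png",cv2.resize(w,None,fx=3.4,fy=3.4,interpolation=cv2.INTER_CUBIC))
E
```

```text
descend hit False [0.00110083 0.00020697 0.0010296 ]
gr False 0.023555333816320554 [-1.2   0.19  2.81]
lift [ 0.05 -0.33 -1.95] 0.023531709623716066
pre s -0.1901 lat 0.0010 z 0.0008 F s 0.26 lat 0.16 z -1.32 t 33.93
```

View pics/w10c.png

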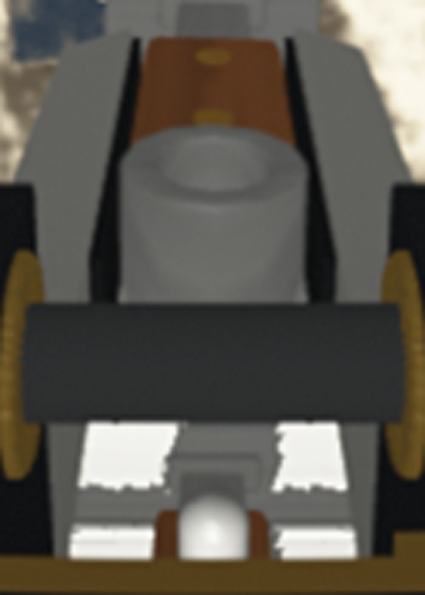

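View pics/s10.png

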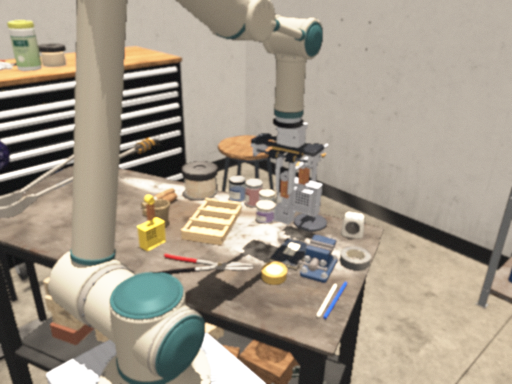

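```bash
python3 - <<'E'
from h import *
q=down(YR+np.pi/2)
ok=thread()
if ok:
    for s in (-.130,-.122,-.114,-.107):
        hit=r.move_l(P(s,0,.001),q,vel=.03,guard=9); rep(f"{s} {hit}")
        if hit: break
    else:
        hit=r.move_l(P(-.092,0,.001),q,vel=.012,guard=6.5); rep(f"stop {hit}")
snap("wrist","w11"); snap("scene","s11")
w=cv2.imread("pics/w11.png")[100:384,170:350]; cv2.imwrite("pics/w11c.png",cv2.resize(w,None,fx=2.1,fy=2.1,interpolation=cv2.INTER_CUBIC))
E
```

```text
tip False s -0.1572 lat 0.0000 z 0.0008 F s 0.08 lat -0.06 z -0.52 t 34.84
on False s -0.1390 lat 0.0000 z 0.0008 F s 0.24 lat -0.38 z -1.61 t 35.44
-0.13 False s -0.1298 lat 0.0000 z 0.0010 F s 0.47 lat 0.31 z -1.83 t 35.89
-0.122 False s -0.1205 lat -0.0001 z 0.0016 F s 2.17 lat 0.06 z 0.58 t 36.31
-0.114 False s -0.1135 lat -0.0001 z 0.0010 F s -0.25 lat -0.79 z 1.48 t 36.73
-0.107 False s -0.1064 lat -0.0000 z 0.0010 F s 0.46 lat 0.28 z 1.28 t 37.11
stop True s -0.1004 lat 0.0002 z -0.0004 F s 1.25 lat -0.14 z -1.84 t 37.90
```

View pics/w11c.png

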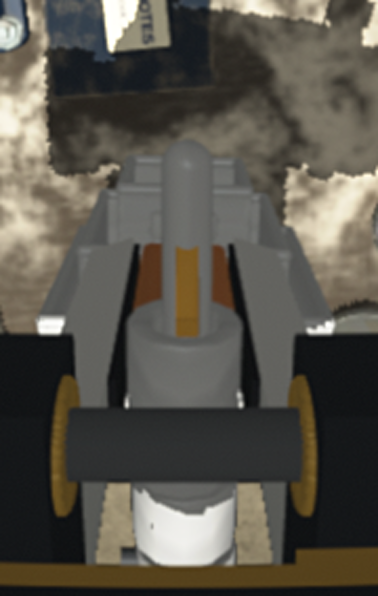

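```bash
python3 - <<'E'
from h import *
release(-.1006)
snap("wrist","w12"); snap("scene","s12")
for t in ("large_sifter_eye","medium_sifter_eye","small_sifter_eye","catch"):
    print(t,[(np.round(d["at"],4).tolist(),round(d["score"],2)) for d in models.mark_of(t,"wrist")])
cv2.imwrite("pics/s12c.png",cv2.resize(cv2.imread("pics/s12.png")[135:235,260:360],None,fx=6,fy=6,interpolation=cv2.INTER_CUBIC))
w=cv2.imread("pics/w12.png")[90:300,200:320]; cv2.imwrite("pics/w12c.png",cv2.resize(w,None,fx=2.8,fy=2.8,interpolation=cv2.INTER_CUBIC))
E
```

```text
lower False s -0.1004 lat -0.0000 z -0.0022 F s 0.12 lat -0.38 z -0.62 t 38.25
open s -0.1006 lat -0.0000 z -0.0022 F s 0.59 lat 0.27 z -0.43 t 38.92
up s -0.1011 lat 0.0001 z 0.1060 F s -0.05 lat -0.50 z -0.46 t 39.62
large_sifter_eye [([0.6245, 0.1743, 0.2336], 0.82)]
medium_sifter_eye [([0.6034, 0.1699, 0.2334], 0.74)]
small_sifter_eye [([0.5893, 0.1587, 0.2305], 0.75)]Traceback (most recent call last):
  File "<stdin>", line 5, in <module>
ValueError: it knows: diamond_shears, drying_tray, frit_jar, hook_axis, hook_stand, large_sifter_eye, large_sifter_grip, medium_sifter_eye, medium_sifter_grip, optic_mould, shop_notebook, small_sifter_eye, small_
```

```bash
python3 - <<'E'
from h import *
import pickle
cv2.imwrite("pics/s12c.png",cv2.resize(cv2.imread("pics/s12.png")[135:235,260:360],None,fx=6,fy=6,interpolation=cv2.INTER_CUBIC))
w=cv2.imread("pics/w12.png")[90:300,200:320]; cv2.imwrite("pics/w12c.png",cv2.resize(w,None,fx=2.8,fy=2.8,interpolation=cv2.INTER_CUBIC))
tc=np.array([-.0007,-.072,-.155]); Z=np.array([0,0,1.])
tgt=HK-U*.11
for sgn in (1,-1):
  for a in (60,50,40,30):
    z=-NY*sgn*np.sin(a*D)-Z*np.cos(a*D); y=-NY*sgn*np.cos(a*D)+Z*np.sin(a*D); x=np.cross(y,z)
    M=np.c_[x,y,z]; cam=tgt-z*.23; p=cam-M@tc
    qq=inverse_kinematics(p,qR(M)); print(sgn,a,np.round(p,3),None if qq is None else np.round(qq,2))
print(np.round(telemetry.current_joints(),2))
E
```

```text
1 60 [0.571 0.187 0.335] [ 0.69  0.49  1.35 -0.94  1.77  0.46]
1 50 [0.576 0.17  0.338] [ 0.62  0.42  1.33 -0.82  1.71  0.37]
1 40 [0.581 0.153 0.339] [ 0.52  0.37  1.31 -0.67  1.64  0.26]
1 30 [0.586 0.135 0.336] [ 0.41  0.32  1.3  -0.52  1.6   0.15]
-1 60 [0.585 0.131 0.335] [-0.35  0.5   1.35  0.85  1.93  2.56]
-1 50 [0.58  0.148 0.338] [-0.29  0.43  1.33  0.74  1.86  2.62]
-1 40 [0.576 0.166 0.339] [-0.2   0.37  1.31  0.62  1.78  2.7 ]
-1 30 [0.571 0.183 0.336] None
[ 0.15  0.29  1.26  0.    1.59 -1.69]
```

View pics/w12c.png

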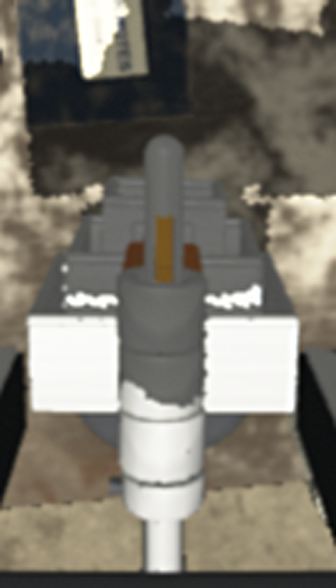

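View pics/s12c.png

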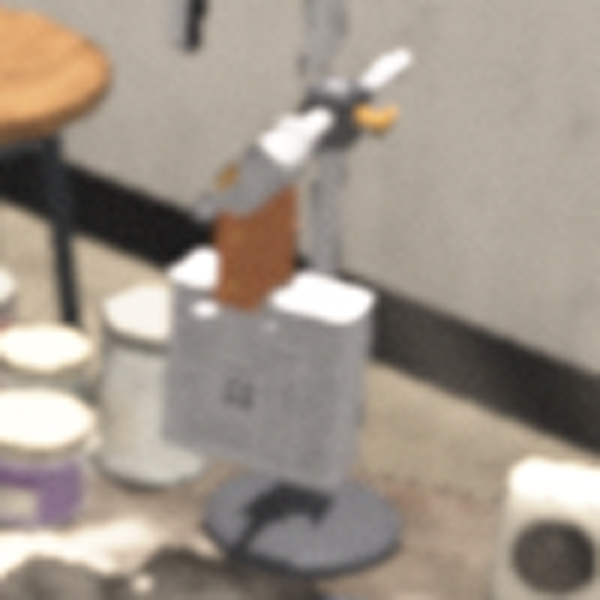

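```bash
python3 - <<'E'
from h import *
tc=np.array([-.0007,-.072,-.155]); Z=np.array([0,0,1.])
tgt=HK-U*.105; a=55
z=-NY*np.sin(a*D)-Z*np.cos(a*D); y=-NY*np.cos(a*D)+Z*np.sin(a*D); M=np.c_[np.cross(y,z),y,z]
p=tgt-z*.22-M@tc
r.move_l(telemetry.current_ee_pos()+[0,0,.06],vel=.25)
r.move_to(p+[0,0,.05],qR(M)); r.move_l(p,vel=.2)
snap("wrist","w13"); print(telemetry.current_t())
w=cv2.imread("pics/w13.png")[110:270,150:360]; cv2.imwrite("pics/w13c.png",cv2.resize(w,None,fx=3.6,fy=3.6,interpolation=cv2.INTER_CUBIC))
E
```

```text
42.4583
```

View pics/w13c.png

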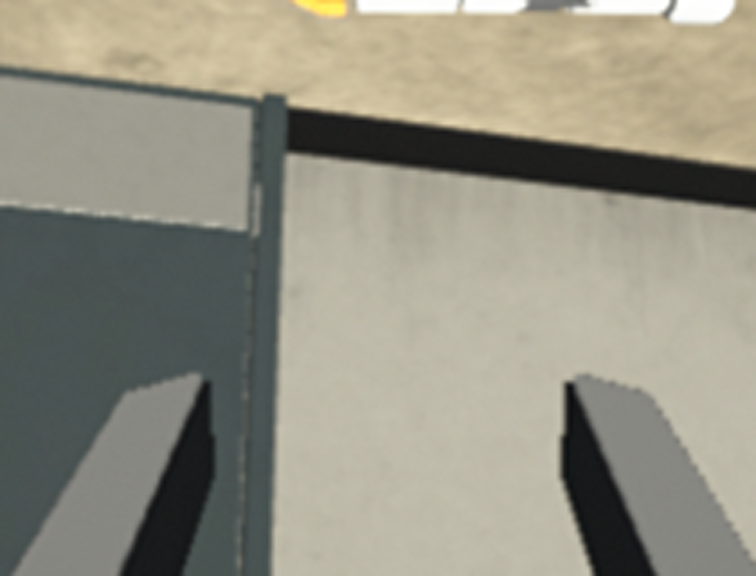

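```bash
python3 - <<'E'
import cv2
w=cv2.imread("pics/w13.png")[40:180,190:390]; cv2.imwrite("pics/w13d.png",cv2.resize(w,None,fx=4,fy=4,interpolation=cv2.INTER_CUBIC))
E
```

```text
(no output)
```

View pics/w13d.png

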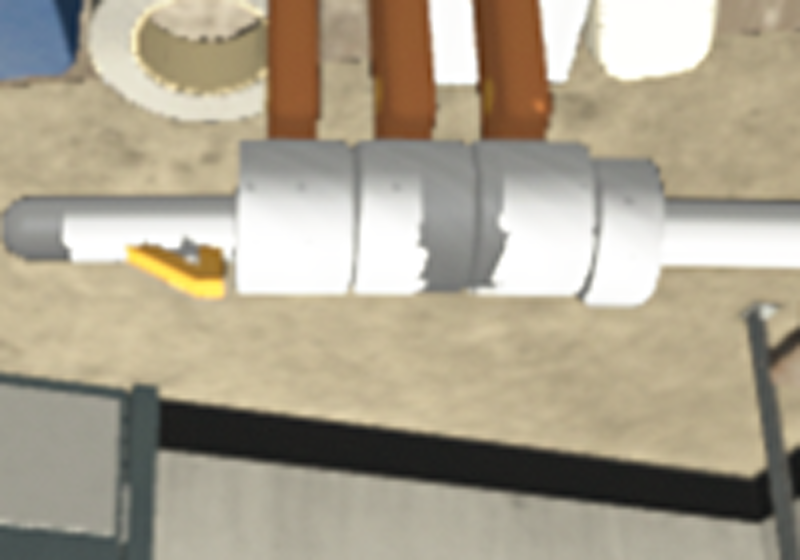

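```bash
python3 - <<'E'
from h import *
r.move_l(telemetry.current_ee_pos()+[0,0,.06],vel=.2)
r.hold(.5); print(telemetry.current_t(),W()); r.sign_off()
E
```

```text
43.4167 [0.41 0.02 0.75]
the job is handed in; nothing more can be done
```

All three sifters hang on the hook in the right order, large, medium, then small, with their backs towards the post. I handed the job in at 43.4 s of the 72 s allowed.

- **Stops:** I felt for each stop with the move set to halt at a 5 N change in force, or 6.5 N for the small sifter. They came at −65, −83 and −100.4 mm along the rod. That is 18 and 17.4 mm apart, about one eye length each, so the eyes are closed up.
- **Catch:** it never triggered the 9 N limit I set for passing it. The readings I took on the way past were about 2.4 N at most, but I only read the force between short moves.
- **Last look:** a side view with the wrist camera at 42.5 s showed the collar and the three eyes tight together. The catch stood up in front of the small eye with a small gap, and the gripper was clear.
- **What disagreed:** the scene camera's calibration seemed about 1.5 pixels off along the rod. The wrist pose and position readings jittered by about 1 mm. The network missed the medium eye once in the scene view. I went by the wrist pictures and the felt stops instead.
- **Not checked:** I did not measure the positions of the other things on the bench again at the end. No force limit tripped on any move made near them.

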